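# Pump up the leak tester and hold the gauge on its test port

### The job

Charge the leak tester on the table by pumping its hand lever through at least three full strokes, each right down to the stop and all the way back up. Then take the pen-type gauge out of its wooden holder and hold its sprung tip on the brass seat in the tester's sloping port face, with the gauge square to that face and pressed gently so that the tip is about half way in, never bottomed hard. Finish while still gripping the gauge and holding it there, the lever up, and do not disturb the bowl, the black case or the small parts basket.

Things in the scene. Friction and masses are not known exactly. Their poses are not given: they have to be found in the camera images.
- lever (a joint): pump lever angle in rad: 0 = up at rest (against its upper stop), 0.55 = fully down at the lower stop. A spring pushes it back up on its own; at the middle of its grip it takes about 3 N at the top and 7 N at the bottom.
- lever_grip (a point): middle of the lever's black rubber hand grip, on the grip's centre line (grip 28 mm diameter, 100 mm long). It moves with the lever, 170 mm from the pivot. At joint 0 the lever points from the pivot to the tester's -x (towards the robot), 0.30 rad above level, its end 200 mm above the table; fully down, 0.25 rad below level.
- lever_pivot (a point): pivot pin of the lever, fixed on the tester, 120 mm above the table; the hinge line is the tester's y axis
- tester: fixed leak tester: dark steel base plate 220 (x) x 280 (y) x 12 mm, origin at the centre of its underside on the table. Grey pump cylinder with the lever (pivot at x +60, y +80 mm, the fork 138 mm tall) on one half, an aluminium pedestal with the sloping port plate at x 0, y -80 mm on the other. Its -x side faces the robot.
- port: aluminium port plate 70 x 70 x 22 mm on the tester's pedestal. Origin at the centre of its upper face, z square out of the face, which slopes 0.35 rad (20 degrees) towards the tester's -x side; y is the tester's y. At the origin a round brass seat 16 mm in diameter, flush, inside a black rubber ring 40 mm in diameter; 90 mm above the table. The face is flat.
- gauge: loose round pen-type gauge, about 0.14 kg, upright in the holder. Origin at the lower end of its metal nose, z up the barrel to the dial end. Diameters: nose 14 mm (z 0 to 30), steel flange 34 (30 to 36), black barrel 24 (36 to 104, grip here), steel dial cap 20 (104 to 110). The sprung tip sticks out 22 mm below the origin.
- gauge_tip (a point): end of the gauge's sprung tip (8 mm diameter, rounded), on the gauge's axis, 22 mm below the gauge's origin when not pressed
- plunger (a joint): how far the sprung tip is pushed into the gauge, in m: 0 = out, 0.010 = bottomed. The spring takes about 1 N to start and 6 N at 0.010 (500 N/m).
- holder: fixed wooden block 80 x 80 x 60 mm with an upright 19 mm through hole in its middle; the gauge's nose hangs in the hole and its flange rests on the top. Origin at the centre of its underside on the table.
- bowl: bystander: white plastic bowl, rim 100 mm diameter, 45 mm high, origin at its underside. It and the holder stand to the left and right of the tester, either way round.
- case: bystander: flat black plastic case 60 x 100 x 24 mm, beside the tester on the far right, origin at the centre of its underside
- basket: bystander: white basket 90 x 160 x 50 mm with black parts, beside the tester on the far left, origin at the centre of its underside
Not all that is in view belongs to the job. Leave any green look-alike of the gauge alone.

How it is judged:
On the way, in this order (a step that is already met when the one before it is completed fails the run):
1. lever pushed fully down, first stroke (value of joint lever above 0.48 rad), for 0.05 s.
2. lever back up, first stroke (value of joint lever below 0.07 rad), for 0.05 s.
3. lever pushed fully down, second stroke (value of joint lever above 0.48 rad), for 0.05 s.
4. lever back up, second stroke (value of joint lever below 0.07 rad), for 0.05 s.
5. lever pushed fully down, third stroke (value of joint lever above 0.48 rad), for 0.05 s.
6. lever back up, third stroke (value of joint lever below 0.07 rad), for 0.05 s.
7. gauge lifted out of its holder in the fingers (z of gauge in the frame of holder above 0.07 m and contact force between the fingers and gauge above 2 N), for 0.1 s.
At the end, for the whole second after the job is handed in: The fingers grip the gauge clear of its holder and hold it still, its tip on the brass seat (within 9 mm of the centre), its axis within 0.15 rad of square to the port face, the tip pressed in 2 to 8.5 mm with 0.8 to 8 N; the lever is up (below 0.07 rad) (value of joint lever below 0.07 rad and value of joint plunger between 0.002 and 0.0085 m and distance between gauge_tip and port below 0.009 m and angle between the z axis of gauge and the z axis of port, either way round below 0.15 rad and contact force between gauge and port between 0.8 and 8 N and contact force between the fingers and gauge above 2 N and contact force between gauge and holder below 0.1 N and linear speed of gauge below 0.02 m/s); the arm keeps its last pose, push and grip.
It fails at once if the gauge is pressed hard on the port (over 15 N) (contact force between gauge and port above 15 N).
It fails at once if the bowl is pushed away (30 mm) or tipped (distance of bowl from where it was at the start of the episode above 0.03 m or angle between bowl's own z axis and vertical above 0.3 rad).
It fails at once if the case is pushed away (30 mm) or tipped (distance of case from where it was at the start of the episode above 0.03 m or angle between case's own z axis and vertical above 0.3 rad).
It fails at once if the basket is pushed away (30 mm) or tipped (distance of basket from where it was at the start of the episode above 0.03 m or angle between basket's own z axis and vertical above 0.3 rad).
It also fails if it takes over 72 s, if anything falls off the work surface, if the arm or the gripper's body presses on something with over 40 N, if the wrist force passes 120 N, or if a joint passes its speed limit or range.

### The arm

A 6-joint arm with a two-finger parallel gripper is mounted at the origin on the work surface. World frame = base frame: x ahead of the robot, y to its left, z up, the work surface at z = 0. Lengths are in m, angles in rad, forces in N, time in s.
With the tool pointing down it reaches from about 0.3 to 0.775 m from the base axis. Payload 14.6 kg.
Tool frame: the origin (TCP) lies at the very end of the fingers, on their centre line; the grasp point (between the pads) lies 19 mm behind it; z points along the fingers, y is the line along which they close (so a half turn about z gives the same grasp; the last joint's range is limited). The gripper opens to 94 mm and grips with 3 to 60 N. Pads are 16 mm wide; open, the fingers measure 119 mm over their backs; the gripper's body (75 mm by 177 mm) begins 78 mm behind the grasp point.
Start: joints at [1.096, 0.3, 1.521, -0, 1.321, -0.067], TCP at [0.218, 0.505, 0.183] pointing down, gripper open.
Joint ranges: [-3.03, 3.03], [-0.79, 2.21], [0.23, 2.52], [-1.04, 4.18], [0, 3.07], [-2.55, 2.55]. Speed limits (rad/s): [2.22, 2.22, 2.57, 3.14, 3.14, 3.14].

### API

Orientations are given as a unit quaternion [x, y, z, w].
In Python, from rig import robot, effector, readout, eyes, job, search_frame, trace, landmark_of gives the robot as it stands. Calls block until the motion is done:
- robot.move_to(position, orientation): joint-space move of the TCP to a pose.
- robot.servo_line(position, rot=None, velocity=0.15): straight line of the TCP; rot=None keeps the orientation; velocity is the mean speed in m/s.
- robot.goto_joints(angles): joint-space move.
- effector.grip(opening, strength=None): opening from 0.0 (shut) to 1.0 (fully open); strength is the grip in N (None keeps the last); returns when the fingers have stopped.
- robot.wait(seconds).
- robot.inverse_kinematics(position, orientation): joint angles nearest the present ones, or None.
- readout.observe(): the state.
- eyes.camera(name): name is "scene" or "top"; returns the picture (400x640x3 uint8, red, green, blue); there is no depth.
- eyes.get_calibration(name): a dict with "fx", "fy", "cx", "cy" (pixels), "origin" and "attitude" of the camera in the world. Camera axes: x right, y down, z forward; pixel columns grow to the right and rows downward; lengths in m; the calibration is good to about 2 mm. A picture is of the moment at which its call begins. get_calibration takes no time and is no camera call.
A pose or a line that the arm cannot do raises robot.PlanningError and nothing moves.
- job.close_job(): hands the job in; it is judged then, once.
Trained networks look in the newest picture that a camera, given by its name, has taken for a name from the list of things; names that differ only in an ending like _2 or _b are one class to them, and where a whole thing is asked for, a point or a joint stands for the part that bears it (a point fixed in the world has none). Each returns a list of dicts, best first, with "conf" (0 to 1); they miss things now and then, are a little off and sometimes report something else, mostly with a low value. They report only what shows in the picture. A call takes as long as a camera call. They do not tell look-alikes from the thing itself.
- search_frame(camera, target): "box" ([left, top, right, bottom] in pixels, round what is visible of it).
- trace(camera, target): "region" (400x640 bool, what is visible of it) and "box" ([left, top, right, bottom] in pixels, round what is visible of it).
- landmark_of(camera, target): "xy" ([column, row] in pixels: a listed point, or the origin of a listed thing).
The state is a dict: "clock": time; "qpos": joint angles; "qvel": joint speeds; "joint_torque": joint torques, N m; "eef_pos": TCP position; "tool_rot": TCP orientation; "wrist_force": force on the tool from outside, world axes, zero at the start; "ft_torque": the same for the moment, N m; "grip_width": opening from 0.0 (shut) to 1.0 (fully open); "grip_force": force on a finger pad.
Only numpy, scipy, OpenCV 4.12 (cv2) and the standard library are available. Lean on these libraries where they do the work, as an engineer would, in place of code of your own. Each camera call takes 0.05 s, during which the arm holds its last target. There are 200 camera calls.

## Working session

There is one attempt and no reset: what is moved stays moved. The work goes in short steps, each a Python script; the robot and the scene stay as the last script left them, time stands still between calls to the robot, and variables do not carry over. Pictures are saved under pics/ and viewed, at most 10 in all, crops included, and the job is handed in when it is done.

```bash
ls; mkdir -p pics
cat > h.py <<'E'
import numpy as np, cv2
from scipy.spatial.transform import Rotation as R
from rig import robot, effector, readout, eyes, job, search_frame, trace, landmark_of
def ray(cam,uv):
    c=eyes.get_calibration(cam)
    a=np.array(c["attitude"],float)
    M=a if a.shape==(3,3) else R.from_quat(a).as_matrix()
    d=M@np.array([(uv[0]-c["cx"])/c["fx"],(uv[1]-c["cy"])/c["fy"],1.0])
    return np.array(c["origin"],float),d/np.linalg.norm(d)
def at_z(cam,uv,z):
    o,d=ray(cam,uv); return o+d*(z-o[2])/d[2]
def proj(cam,p):
    c=eyes.get_calibration(cam); a=np.array(c["attitude"],float)
    M=a if a.shape==(3,3) else R.from_quat(a).as_matrix()
    q=M.T@(np.array(p)-c["origin"]); return np.array([c["fx"]*q[0]/q[2]+c["cx"],c["fy"]*q[1]/q[2]+c["cy"]])
E
python3 - <<'E'
from h import *
for c in("scene","top"):
    im=eyes.camera(c); cv2.imwrite(f"pics/{c}0.png",im[:,:,::-1]); print(c,eyes.get_calibration(c))
for t,z in (("lever_grip",.17),("lever_pivot",.12),("port",.09),("gauge",.03),("gauge_tip",.008),("holder",0),("bowl",0),("case",0),("basket",0),("tester",0)):
    for c in("top","scene"):
        for r in landmark_of(c,t)[:3]: print(t,c,np.round(r["xy"],1),round(r["conf"],2),at_z(c,r["xy"],z).round(3))
s=readout.observe(); print(s)
E
```

```text
pics
scene {'fx': 481.9299914780333, 'fy': 481.9299914780333, 'cx': 317.93374247298, 'cy': 199.95069352475875, 'origin': array([0.90008725, 0.6408181 , 0.94221692]), 'attitude': array([ 0.24202942,  0.90468123, -0.33976414, -0.08679839])}
top {'fx': 502.70891434324204, 'fy': 502.70891434324204, 'cx': 324.7134275940366, 'cy': 204.603516586519, 'origin': array([2.93840879e-01, 4.11536008e-04, 1.35443332e+00]), 'attitude': array([-0.68179288,  0.72466215, -0.07228217,  0.0692713 ])}
lever_grip top [269.8 227.5] 0.96 [0.487 0.122 0.17 ]
lever_grip top [205.7 241.3] 0.51 [0.463 0.275 0.17 ]
lever_grip scene [364.8 203.3] 0.91 [0.49  0.112 0.17 ]
lever_pivot top [269.2 226.3] 0.6 [0.498 0.128 0.12 ]
lever_pivot top [265.4 164.1] 0.58 [0.659 0.132 0.12 ]
port top [327.9 181.2] 0.56 [ 0.612 -0.025  0.09 ]
port top [439.7 248. ] 0.17 [ 0.421 -0.295  0.09 ]
port scene [284.8 206.1] 0.8 [ 0.613 -0.029  0.09 ]
port scene [300.9 256.8] 0.37 [0.648 0.114 0.09 ]
gauge top [207.5 203.6] 0.71 [0.585 0.301 0.03 ]
gauge top [207.9 239.5] 0.64 [0.487 0.301 0.03 ]
gauge scene [376.5 325. ] 0.71 [0.576 0.
[... 622 characters left out ...]
 ]
{'clock': 1.1, 'qpos': array([ 1.09640852e+00,  2.99897348e-01,  1.52100521e+00, -5.84045595e-06,
        1.32069520e+00, -6.65578337e-02]), 'qvel': array([ 0.00064341,  0.00196592, -0.00192577,  0.00050555, -0.00101263,
        0.00100522]), 'joint_torque': array([ 1.63504956e-04, -5.31662893e+01, -3.52916873e+01,  7.08672521e-02,
        2.13837385e-02, -1.80842579e-05]), 'eef_pos': array([0.21811797, 0.5048887 , 0.18284483]), 'tool_rot': array([ 2.02504037e-01,  9.79281428e-01, -3.21684847e-06,  2.04418692e-06]), 'wrist_force': array([-1.03416218,  0.3950603 , -0.46624963]), 'ft_torque': array([-0.09247667,  0.03784435,  0.00801038]), 'grip_force': 0.0, 'grip_width': 1.000239125040555}
```

Run:
```python
import cv2
a=cv2.imread("pics/scene0.png")[110:400,190:490]; b=cv2.imread("pics/top0.png")[110:300,160:480]
cv2.imwrite("pics/sc.png",cv2.resize(a,None,fx=2,fy=2)); cv2.imwrite("pics/tc.png",cv2.resize(b,None,fx=2.5,fy=2.5))
```

```text
(no output)
```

View pics/sc.png

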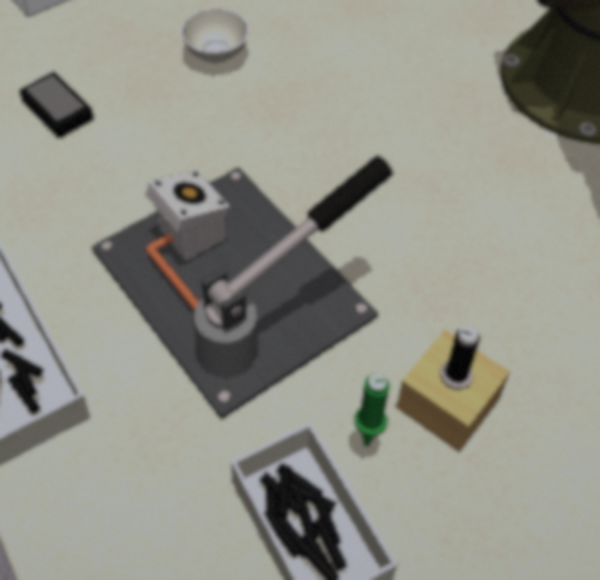

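View pics/tc.png

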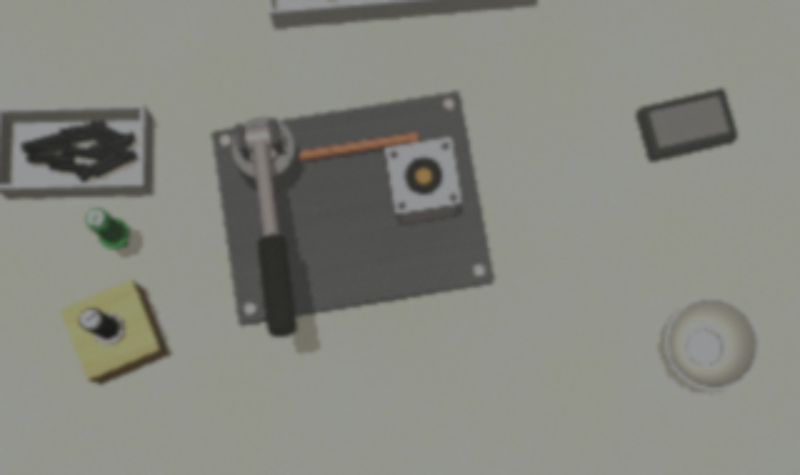

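The top view shows the tester in the middle, with the lever grip at about (271,224), the brass seat at about (329.6,180), the bowl and case on the right and the basket on the left.

Things that could be taken for the gauge, in top view pixels:
- the black gauge standing in the wooden block, cap at (197,238)
- the green look-alike at (199,197)
- the black parts in the basket at (192,170)

I choose the black one in the wooden holder. Next I'll measure the poses.

```bash
cat >> h.py <<'E'
def tri(a,b):
    (o1,d1),(o2,d2)=ray("top",a),ray("scene",b)
    t=np.linalg.lstsq(np.c_[d1,-d2],o2-o1,rcond=None)[0]; p,q=o1+t[0]*d1,o2+t[1]*d2
    return (p+q)/2,np.linalg.norm(p-q)
E
python3 - <<'E'
from h import *
T=lambda x,y:(160+x/2.5,110+y/2.5); S=lambda x,y:(190+x/2,110+y/2)
def fit(local,world):
    local=np.array(local,float)[:,:2];world=np.array(world)[:,:2]
    lc,wc=local.mean(0),world.mean(0);A=(local-lc)@np.array([[1],[1j]]);B=(world-wc)@np.array([[1],[1j]])
    yaw=np.angle((A.conj()*B).sum());c,s=np.cos(yaw),np.sin(yaw);M=np.array([[c,-s],[s,c]])
    return wc-M@lc,yaw,np.linalg.norm((world-wc)-(local-lc)@M.T,axis=1)
loc=[(.11,.14),(.11,-.14),(-.11,-.14),(-.11,.14)]
print("top",fit(loc,[at_z("top",T(*p),.012) for p in[(213,131),(459,92),(493,282),(239,324)]]))
print("scene",fit(loc,[at_z("scene",S(*p),.012) for p in[(222,413),(94,247),(238,168),(377,312)]]))
H=[(.04,.04),(.04,-.04),(-.04,-.04),(-.04,.04)]
print("H top",fit(H,[at_z("top",T(*p),.06) for p in[(63,312),(137,284),(163,350),(97,380)]]))
print("H scene",fit(H,[at_z("scene",S(*p),.06) for p in[(462,415),(402,378),(449,333),(507,374)]]))
print("cap",tri(T(91,320),S(467,332)), at_z("top",T(91,320),.14),at_z("scene",S(467,332),.14))
print("brass",tri(T(424,175.5),S(190,192)),at_z("top",T(424,175.5),.09),at_z("scene",S(190,192),.09))
print("grip end-ish",at_z("top",T(277,285),.17))
# gauge crop, and refined brass centroid
for c in("top","scene"):
    im=cv2.imread(f"pics/{c}0.png"); h=cv2.cvtColor(im,cv2.COLOR_BGR2HSV)
    u,v=(T(424,175) if c=="top" else S(190,192)); m=np.zeros(h.shape[:2]); y0,x0=int(v)-7,int(u)-9
    k=(h[y0:y0+15,x0:x0+19,1]>110)&(h[y0:y0+15,x0:x0+19,2]>70); yy,xx=np.nonzero(k); uv=(xx.mean()+x0,yy.mean()+y0)
    print(c,uv,k.sum(),at_z(c,uv,.09))
a=cv2.imread("pics/top0.png")[180:270,170:240];b=cv2.imread("pics/scene0.png")[260:350,350:455]
f=lambda x:cv2.resize(x,None,fx=4.4,fy=4.4,interpolation=cv2.INTER_CUBIC)
cv2.imwrite("pics/g.png",np.hstack([f(a),f(b)]))
E
```

```text
top (array([0.60483827, 0.05050576]), np.float64(0.1023669852735748), array([0.0020705 , 0.00166544, 0.00201996, 0.00129744]))
scene (array([0.60486668, 0.05289721]), np.float64(0.10895277174479397), array([0.00460089, 0.00494539, 0.00406787, 0.00399832]))
H top (array([0.47544867, 0.29966597]), np.float64(0.3687250242444385), array([0.00201753, 0.00355846, 0.00254362, 0.00448848]))
H scene (array([0.4786051 , 0.30446174]), np.float64(0.2879490967833526), array([0.01073599, 0.00318516, 0.00711484, 0.00312883]))
cap (array([0.4773425 , 0.30398636, 0.13923702]), np.float64(0.0015167741411466905)) [0.47670327 0.30434624 0.14      ] [0.4783047  0.30379246 0.14      ]
brass (array([ 0.61311896, -0.02879376,  0.09094675]), np.float64(0.0020827920994474307)) [ 0.61421865 -0.02944549  0.09      ] [ 0.61206844 -0.02874166  0.09      ]
grip end-ish [0.49503403 0.11922717 0.17      ]
top (np.float64(329.1470588235294), np.float64(179.97058823529412)) 34 [ 0.61490225 -0.02831188  0.09      ]
scene (np.float64(284.5), np.float64(206.0)) 32 [ 0.61307272 -0.02932516  0.09      ]
```

View pics/g.png

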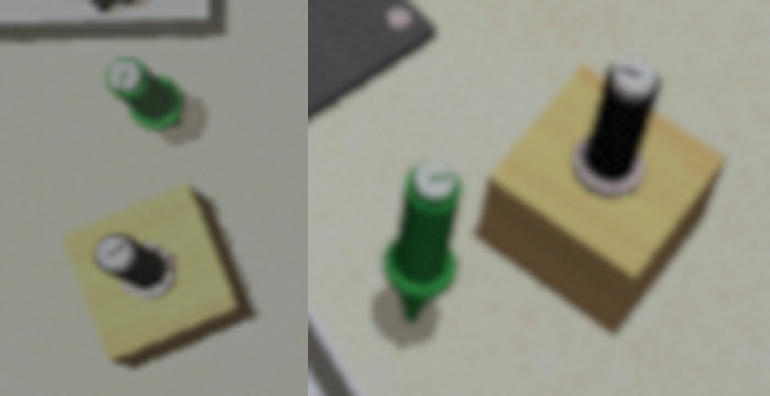

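The crop shows the black gauge upright in the wooden block, top-view crop cap at (115,255) and in the other view at (632,78), with the green look-alike standing loose beside it. The choice holds: the cap triangulates to z = 0.139 (expected 0.140), and the seat agrees with the tester fit to 2 mm. Next I'll pump.

```bash
cat >> h.py <<'E'
YAW=0.105
Rt=R.from_euler("z",YAW)
DOWN=Rt*R.from_matrix(np.diag([-1.,1,-1]))
PORT=np.array([.6137,-.0288,.09]); GRIP=np.array([.4946,.1203])
def st(*a):
    s=readout.observe(); print(*a,round(s["clock"],2),"p",s["eef_pos"].round(4),"F",s["wrist_force"].round(2),"w",round(s["grip_width"],3),"gf",round(s["grip_force"],2)); return s
E
python3 - <<'E'
from h import *
effector.grip(0.0,30)
x,y=GRIP
robot.move_to([x-.03,y+.12,.28],DOWN.as_quat()); robot.move_to([x,y,.21],DOWN.as_quat()); st("above")
robot.servo_line([x,y,.14],velocity=.1); st("mid")
robot.servo_line([x,y,.096],velocity=.08); s=st("low"); z=.096
f0=s["wrist_force"][2]
while z>.086 and s["wrist_force"][2]<f0+8:
    z-=.0015; robot.servo_line([x,y,z],velocity=.03); s=st("step")
cv2.imwrite("pics/down.png",cv2.resize(eyes.camera("scene")[:,:,::-1][150:300,250:450],None,fx=3,fy=3))
print(z)
E
```

```text
above 4.54 p [0.4947 0.1213 0.2107] F [ 0.38 -0.06  0.55] w 0.003 gf 0.0
mid 5.39 p [0.495  0.1206 0.1408] F [-1.75  1.65  4.52] w 0.006 gf 1.85
low 6.09 p [0.4945 0.1202 0.0963] F [-5.35 -0.53  6.98] w 0.007 gf 3.25
step 6.34 p [0.4946 0.1202 0.095 ] F [-5.18 -0.03  5.91] w 0.007 gf 3.28
step 6.59 p [0.4946 0.1202 0.0935] F [-4.77  0.5   6.26] w 0.006 gf 3.31
step 6.84 p [0.4946 0.1202 0.092 ] F [-4.42 -0.33  5.73] w 0.006 gf 3.34
step 7.09 p [0.4947 0.1202 0.0905] F [-4.26 -0.57  6.18] w 0.004 gf 3.37
step 7.34 p [0.4947 0.1202 0.0891] F [-4.19  0.09  5.59] w 0.003 gf 3.39
step 7.59 p [0.4948 0.1203 0.0876] F [-3.57 -1.    6.89] w 0.007 gf 3.42
step 7.84 p [0.4949 0.1203 0.0862] F [-3.25 -0.29  6.71] w 0.005 gf 3.44
0.08549999999999999
```

View pics/down.png

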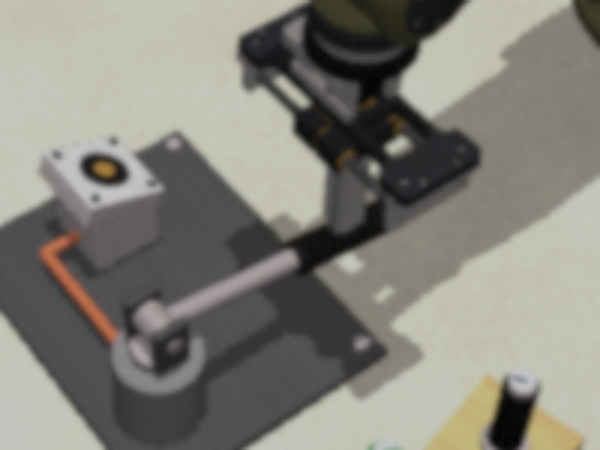

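The picture shows the shut fingers on the black grip at about (345,235), with the lever near level and not yet at its stop. I'll keep going down until the force rises.

Run:
```python
from h import *
x,y=GRIP; z=.0855; s=readout.observe()
while z>.066 and s["wrist_force"][2]<16:
    z-=.002; robot.servo_line([x,y,z],velocity=.03); s=st("step")
robot.wait(.15); s=st("held")
cv2.imwrite("pics/down2.png",cv2.resize(eyes.camera("scene")[:,:,::-1][150:300,250:450],None,fx=3,fy=3))
```

```text
step 8.14 p [0.495  0.1203 0.0842] F [-3.04 -0.37  7.19] w 0.003 gf 3.46
step 8.39 p [0.4952 0.1203 0.0823] F [-2.88  0.35  6.86] w 0.008 gf 3.48
step 8.64 p [0.4953 0.1203 0.0804] F [-1.49  0.21  7.09] w 0.003 gf 3.5
step 8.89 p [0.4955 0.1203 0.0784] F [-1.61  0.06  7.04] w 0.006 gf 3.52
step 9.14 p [0.4957 0.1204 0.0765] F [-0.4   0.13  7.65] w 0.002 gf 3.53
step 9.39 p [0.4959 0.1204 0.0746] F [0.82 0.74 7.4 ] w 0.007 gf 3.54
step 9.64 p [0.4961 0.1204 0.0728] F [2.53 0.02 7.98] w 0.006 gf 3.56
step 9.89 p [0.4964 0.1204 0.0714] F [-0.49  0.68 13.76] w 0.006 gf 6.85
step 10.14 p [0.4967 0.1205 0.0705] F [-5.34 -1.23 27.22] w 0.005 gf 13.66
held 10.29 p [0.4967 0.1205 0.0705] F [-4.88 -0.57 27.65] w 0.006 gf 13.61
```

View pics/down2.png

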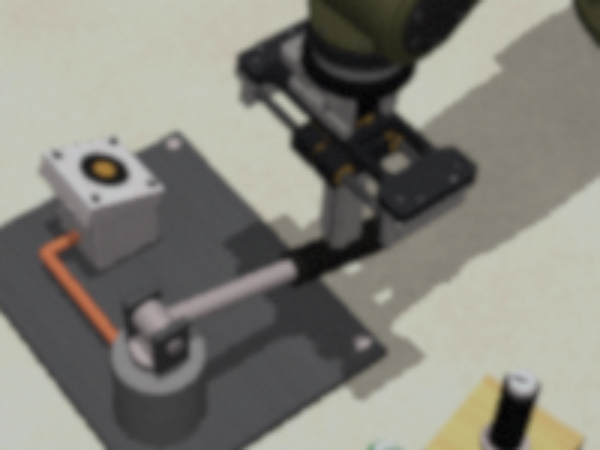

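Run:
```python
from h import *
for c in("top","scene"):
    im=eyes.camera(c); r=landmark_of(c,"lever_grip")
    for q in r[:2]: print(c,q["xy"],q["conf"],at_z(c,q["xy"],.078))
    print(proj(c,[.496,.1205,.0705]),proj(c,[GRIP[0]-.002,GRIP[1],.078]))
```

```text
[274.41558003 229.88459157] [274.25550087 230.75147312]
scene [363.1, 232.3] 0.59 [0.49178972 0.11892459 0.078     ]
[361.70839226 235.55068243] [363.13502057 232.8681341 ]
```

The picture shows the lever on its lower stop, with the fingers on the grip at (340,240). The lever is where expected, but the TCP reads about 20 mm lower than a fingertip contact should. I'll finish the strokes with z = 0.0722 as the bottom, then check where the fingertips really end before grasping.

Run:
```python
from h import *
x,y=GRIP
for k in range(2):
    for z in ((.19,.175,.165,.155) if k==0 else (.2,)):
        pass
    if k==0:
        for z in (.13,.15,.158,.166,.174,.182,.19): robot.servo_line([x,y,z],velocity=.15); st("up")
    else: robot.servo_line([x,y,.2],velocity=.15)
    robot.wait(.3); st("top")
    robot.servo_line([x,y,.085],velocity=.12); robot.servo_line([x,y,.0712],velocity=.05); robot.wait(.15); st("bottom")
robot.servo_line([x,y,.205],velocity=.15); robot.wait(.3); st("top")
effector.grip(1.0)
im=eyes.camera("scene")[:,:,::-1].copy(); im2=eyes.camera("top")[:,:,::-1].copy()
s=readout.observe(); p=s["eef_pos"]; Rm=R.from_quat(s["tool_rot"]).as_matrix()
out=[]
for c,i in(("scene",im),("top",im2)):
    u=proj(c,p); u0=(u-[60,50]).astype(int); cr=cv2.resize(i[u0[1]:u0[1]+100,u0[0]:u0[0]+120],None,fx=3.3,fy=3.3,interpolation=cv2.INTER_CUBIC)
    for q,col in((p,(0,0,255)),(p+Rm[:,1]*.047,(0,255,0)),(p-Rm[:,1]*.047,(0,255,0)),(p-Rm[:,2]*.019,(255,0,0))):
        v=(proj(c,q)-u0+.5)*3.3; cv2.circle(cr,(int(v[0]),int(v[1])),3,col,-1)
    out.append(cr)
cv2.imwrite("pics/tip.png",np.hstack(out))
```

```text
up 11.11 p [0.4957 0.1204 0.1311] F [3.95 0.42 3.26] w 0.004 gf 2.05
up 11.39 p [0.4947 0.1203 0.1506] F [-0.08  1.12  3.11] w 0.002 gf 1.79
up 11.64 p [0.4946 0.1203 0.1582] F [-1.08 -0.62  3.28] w 0.003 gf 1.61
up 11.89 p [0.4945 0.1203 0.1659] F [-0.37 -0.22 -0.64] w 0.008 gf 0.08
up 12.14 p [0.4947 0.1203 0.1742] F [-0.34 -0.42  0.12] w 0.006 gf 0.0
up 12.39 p [0.4948 0.1203 0.1823] F [ 0.33  0.1  -0.71] w 0.001 gf 0.0
up 12.64 p [0.4948 0.1203 0.1903] F [-0.67  0.29 -0.12] w 0.002 gf 0.0
top 12.94 p [0.4945 0.1203 0.1898] F [-1.65 -0.04 -0.1 ] w 0.004 gf 0.0
bottom 14.54 p [0.4953 0.1204 0.0716] F [ 1.3  -0.45  9.06] w 0.005 gf 4.55
top 15.85 p [0.4945 0.1203 0.1996] F [-0.24  0.52 -0.03] w 0.004 gf 0.0
bottom 17.53 p [0.4951 0.1203 0.0715] F [-0.6  -0.41  9.06] w 0.003 gf 4.56
top 18.88 p [0.4945 0.1203 0.2046] F [ 0.67 -0.72  0.52] w 0.005 gf 0.0
```

View pics/tip.png

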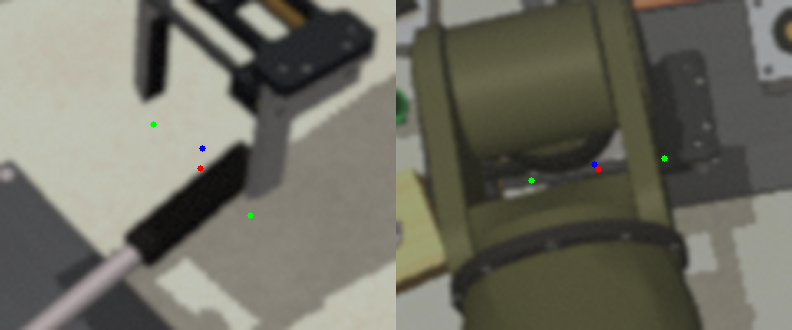

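The picture shows the fingertips ending at about the blue marker (202,148), not at the red TCP marker (200,168). The real finger ends are therefore about 20 mm behind the reported TCP, which matches both lever contacts. I'll treat the grasp point as about 39 mm behind the reported TCP. Next is the gauge.

Run:
```python
from h import *
q=DOWN.as_quat(); g=np.array([.4773,.304])
robot.servo_line([*GRIP,.27],velocity=.2)
robot.move_to([*g,.2],q); st("pre")
robot.servo_line([*g,.066],velocity=.1); st("at")
effector.grip(0.0,15); robot.wait(.2); st("soft")
effector.grip(0.0,35); st("grip")
robot.servo_line([*g,.09],velocity=.06); st("lift")
robot.servo_line([*g,.25],velocity=.15); robot.wait(.2); st("up")
im=eyes.camera("scene")[:,:,::-1]; u=(proj("scene",readout.observe()["eef_pos"])-[50,60]).astype(int)
print(u); cv2.imwrite("pics/held.png",cv2.resize(im[u[1]:u[1]+120,u[0]:u[0]+100],None,fx=5,fy=5,interpolation=cv2.INTER_CUBIC))
```

```text
pre 21.71 p [0.4776 0.3032 0.2001] F [ 0.43 -0.13  0.6 ] w 1.004 gf 0.0
at 23.2 p [0.4776 0.3042 0.0666] F [-0.11  1.42  0.27] w 0.997 gf 0.0
soft 24.48 p [0.4773 0.304  0.066 ] F [-0.21 -0.21  0.37] w 0.248 gf 15.0
grip 24.69 p [0.4773 0.304  0.066 ] F [ 0.29  0.7  -0.52] w 0.25 gf 35.0
lift 25.24 p [0.4773 0.304  0.0902] F [ 0.86 -0.03 -0.85] w 0.247 gf 35.0
up 26.66 p [0.4772 0.3039 0.2494] F [ 0.88 -0.66 -1.39] w 0.25 gf 35.0
[383 182]
```

View pics/held.png

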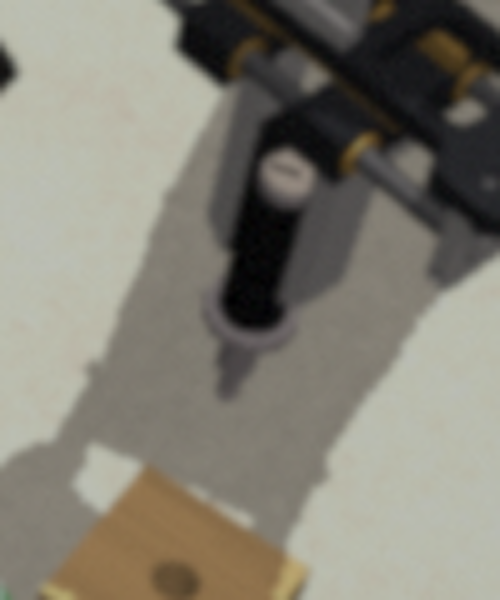

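The picture shows the gauge held upright in the fingers, with its cap at crop (285,168) and tip at (228,398), and the holder hole empty at (178,580). I'll check the gauge's offset and tilt from these pixels, then hover over the port.

```bash
cat >> h.py <<'E'
N=Rt.apply([-np.sin(.35),0,np.cos(.35)])
YT=Rt.apply([0,1,0])
TILT=R.from_matrix(np.c_[np.cross(YT,-N),YT,-N]).as_quat()
def force(n=25):
    F=[]
    for _ in range(n): F.append(readout.observe()["wrist_force"]); robot.wait(.02)
    return np.mean(F,0)
E
python3 - <<'E'
from h import *
print("tip",at_z("scene",(428.6,261.6),.191),"cap",at_z("scene",(440,215.6),.3234))
robot.move_to(PORT+N*.058+[-.06,.12,.17],TILT); st("way")
robot.move_to(PORT+N*(.058+.05),TILT); robot.wait(.3); st("hover")
robot.servo_line(PORT+N*(.058+.012),velocity=.05); robot.wait(.3); print(force(),N)
s=st("near"); p=s["eef_pos"]; Rm=R.from_quat(s["tool_rot"]).as_matrix()
out=[]
for c in("scene","top"):
    im=eyes.camera(c)[:,:,::-1]; u=(proj(c,PORT)-[50,60]).astype(int)
    cr=cv2.resize(im[u[1]:u[1]+100,u[0]:u[0]+100],None,fx=4,fy=4,interpolation=cv2.INTER_CUBIC)
    for Q,col in((PORT,(0,0,255)),(p+Rm[:,2]*.058,(0,255,0)),(p-Rm[:,2]*.074,(255,0,0))):
        v=(proj(c,Q)-u+.5)*4; cv2.circle(cr,(int(v[0]),int(v[1])),2,col,-1)
    out.append(cr)
cv2.imwrite("pics/near.png",np.hstack(out))
E
```

```text
tip [0.47758267 0.30515041 0.191     ] cap [0.47891681 0.30188578 0.3234    ]
way 27.62 p [0.5339 0.0899 0.3141] F [-0.86  0.74 -1.22] w 0.252 gf 35.0
hover 28.67 p [ 0.5771 -0.0319  0.1923] F [-0.44 -0.59 -1.05] w 0.249 gf 35.0
[ 0.04200942 -0.31264465 -1.24000489] [-0.34100932 -0.03593815  0.93937271]
near 30.29 p [ 0.5898 -0.0313  0.1558] F [-0.33 -0.79 -2.15] w 0.25 gf 35.0
```

View pics/near.png

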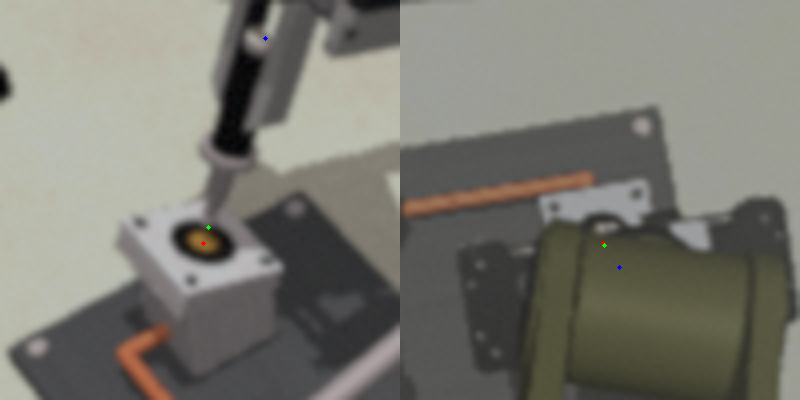

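The picture shows the tip at (207,222) a little above the brass seat at (204,241), in line with the predicted markers, and the barrel is square to within a few hundredths of a rad. I'll press slowly while watching the force.

Run:
```python
from h import *
f0=force(15)@N
d=.005
while True:
    robot.servo_line(PORT+N*(.058+d),velocity=.03); robot.wait(.1); f=force(12)@N-f0
    print(round(d,4),round(f,2),round((readout.observe()["eef_pos"]-PORT)@N-.058,4))
    if f>3.2 or d<-.008: break
    d-=.001 if f<2.8 else .0005
s=st("press")
out=[]
im=eyes.camera("scene")[:,:,::-1]; u=(proj("scene",PORT)-[50,60]).astype(int)
cv2.imwrite("pics/press.png",cv2.resize(im[u[1]:u[1]+100,u[0]:u[0]+120],None,fx=5,fy=5,interpolation=cv2.INTER_CUBIC))
```

```text
0.005 -0.3 0.0051
0.004 0.17 0.004
0.003 -0.02 0.003
0.002 -0.08 0.002
0.001 -0.07 0.001
0.0 -0.09 0.0
-0.001 1.25 -0.0009
-0.002 1.72 -0.002
-0.003 2.37 -0.003
-0.004 2.63 -0.004
-0.005 3.07 -0.005
-0.0055 3.48 -0.0055
press 37.38 p [ 0.5958 -0.0307  0.1394] F [-1.55 -0.49  1.6 ] w 0.251 gf 35.0
```

View pics/press.png

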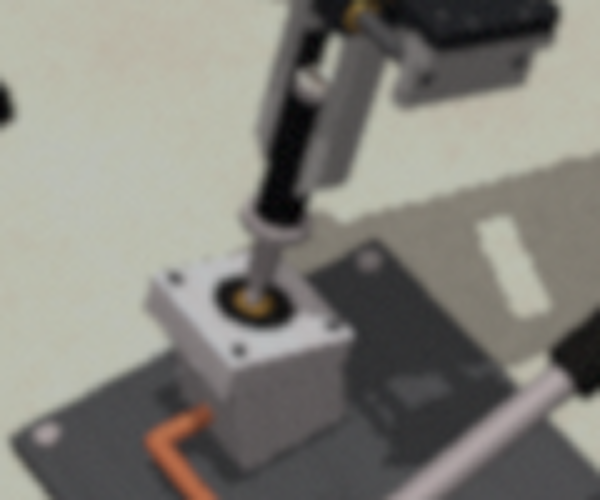

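The picture shows the tip on the brass seat at (253,298), near the seat centre at about (254,304). The force curve (1.25 N at contact, 3.4 N about 5 mm further) puts the plunger about half way in, so I'll hand in.

Run:
```python
from h import *
robot.wait(.3); st("end"); print(job.close_job())
```

```text
end 37.73 p [ 0.5958 -0.0307  0.1394] F [-0.83 -1.    1.96] w 0.254 gf 35.0
the job is handed in; nothing more can be done
None
```

I handed the job in at about 38 s, after three full lever strokes, with the gauge still gripped and its tip on the brass seat, pressed in about 5 mm at roughly 3.4 N with the lever up; the hand-in call returned no verdict.

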